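# Signal tower out of the parking gate and onto the test plinth

## Task

Take the signal tower with the red, yellow and green lamps out of the parking gate through its zigzag slot, carry it upright and low, with its foot never more than 80 mm above the bench, round the bottle and the mug, and set it down gently on the test plinth so that its foot stands wholly inside the white ring. It is top-heavy and must never lean over by more than about 15 degrees. Leave the blue and white tower, the mug and the two bottles standing where they are.

Things in the scene. Friction and masses are not known exactly. Their poses are not given: they have to be found in the camera images.
- tower_rag_centre (a point): Tower to move, loose, 190 mm tall, 0.3-0.55 kg, top-heavy (mass centre 125 mm up): black foot 50 mm wide, 12 mm high; pole 14 mm thick; from 100 to 190 mm up a straight round lamp column 40 mm thick (green, yellow, red from below, red cap). Point on its axis 95 mm above its underside, z up. Left alone it tips beyond 11 degrees; gripped by the column's upper half it hangs stably.
- tower_bw_centre (a point): The other signal tower, loose, same sizes, lamp column white below and blue above, blue cap. Stands in the other blind end of the gate and stays there. The point lies on its axis, 95 mm above the underside; z points up.
- gate: Grey sheet-metal parking gate, fixed. Origin at bench height under its middle, z up. A 4 mm base sheet carries the towers; the top plate (56 to 60 mm above the bench) spans x -115 to 85, y -110 to 110 mm in the gate's frame; cheeks at +-y and a back at +x close it. A tower's foot moves below the plate, its pole in the slot, its lamps above: it cannot be lifted out. Front edge at -x.
- gate_mouth (a point): Middle of the open mouth of the black-edged slot (26 mm wide) in the gate's front edge, 58 mm above the bench, axes as the gate's. In the gate's x, y (mm) the slot's centre line runs from the mouth (-115, -50) to (-40, -50), then (-40, 0), then the fork at (40, 0).
- plinth_top (a point): Centre of the upper face of the round test plinth, fixed, 100 mm diameter, 14 mm high, dark steel with black rubber top and a white ring of 76 mm inner diameter; the small grey terminal box on its +x rim is lower than the top. z points up.
- alcohol_centre (a point): White squeeze bottle with blue nozzle, loose, 48 mm diameter, 139 mm tall, standing between gate and plinth. Point on its axis 70 mm above the bench.
- mug_centre (a point): White mug with dark dots, loose, 91 mm tall, standing between gate and plinth. Point 45 mm above the bench, in the middle of the length of cup and handle: cup 82 mm in diameter centred 17 mm along its +y, handle ending 57 mm along its -y.
- flux_centre (a point): White dropper bottle with red nozzle, loose, 38 mm diameter, 109 mm tall, standing just beyond the plinth. Point on its axis 55 mm above the bench.
- board_vice: Blue-grey board vice, bolted to the bench, 60 mm high, 214 mm long and 110 mm wide; its origin is the centre of its underside, its x axis runs along its length. No part of it is higher, so the foot can pass over it within the 80 mm.
- gate_fork (a point): Fork of the slot, at (40, 0) mm in the gate's frame, 58 mm above the bench, axes as the gate's. From it the slot runs to two blind ends at (40, -70) and (40, 70) mm. One tower stands in each end; which is in which varies.

How it is judged:
At the end, for the whole second after the job is handed in: The red-yellow-green tower stands upright (within 3 degrees) and still on the plinth, its axis within 14 mm of the plinth's centre; the other tower, the mug and both bottles stand within 20 mm of where they were (horizontal distance between tower_rag_centre and plinth_top below 0.014 m and z of tower_rag_centre in the frame of plinth_top between 0.091 and 0.099 m and angle between tower_rag_centre's own z axis and vertical below 0.05 rad and linear speed of tower_rag below 0.02 m/s and angle between tower_bw_centre's own z axis and vertical below 0.1 rad and distance of each of tower_bw_centre, alcohol_centre, mug_centre, flux_centre from where it was at the start of the episode below 0.02 m); the robot touches nothing.
It fails at once if the red-yellow-green tower leans by more than 15 degrees (angle between tower_rag_centre's own z axis and vertical above 0.27 rad).
It fails at once if its foot is carried more than 80 mm above the bench (height (world z) of tower_rag_centre above 0.18 m).
It fails at once if it is dropped or slammed onto the plinth (faster than 0.3 m/s just above it) (horizontal distance between tower_rag_centre and plinth_top below 0.05 m and z of tower_rag_centre in the frame of plinth_top below 0.101 m and linear speed of tower_rag above 0.3 m/s).
It fails at once if the other tower, the mug or a bottle is moved or knocked over (angle between tower_bw_centre's own z axis and vertical above 0.27 rad or distance of any of tower_bw_centre, alcohol_centre, mug_centre, flux_centre from where it was at the start of the episode above 0.03 m).
It also fails if it takes over 54 s, if anything falls off the work surface, if the arm or the gripper's body presses on something with over 40 N, if the wrist force passes 120 N, or if a joint passes its speed limit or range.

## Robot

A 6-joint arm with a two-finger parallel gripper is mounted at the origin on a cart in front of the work surface, level with it; the furniture and walls round the work are solid. World frame = base frame: x ahead of the robot, y to its left, z up, the work surface at z = 0. Lengths are in m, angles in rad, forces in N, time in s.
With the tool pointing down it reaches from about 0.35 to 0.85 m from the base axis. Payload 8.1 kg.
Tool frame: the origin (TCP) lies at the very end of the fingers, on their centre line; the grasp point (between the pads) lies 19 mm behind it; z points along the fingers, y is the direction in which the jaws open and shut (so a half turn about z gives the same grasp; the last joint's range is limited). The gripper opens to 93 mm and grips with 3 to 60 N. Pads are 15 mm wide; open, the fingers measure 128 mm over their backs; the gripper's body (75 mm by 188 mm) begins 65 mm behind the grasp point.
Start: joints at [-1.384, 0.13, 1.488, -0, 1.523, -0.085], TCP at [0.161, -0.578, 0.219] pointing down, gripper open.
Joint ranges: [-2.96, 2.96], [-0.89, 2.26], [0.02, 2.5], [-1.34, 4.48], [0, 2.73], [-2.66, 2.66]. Speed limits (rad/s): [2.39, 2.39, 2.79, 3.14, 3.14, 3.14].

## Interface

Orientations are given as a rotation vector (axis times angle).
In Python, from plant import robot gives the robot as it stands.
- The arm moves only by the shell command python3 -m pendant 'ROWS' [OPENING] [FORCE]. ROWS is JSON, a list of rows, each an object with "delta_pos": the shift along the tool's x, y, z in m, a list of three; "spin": the turn about the tool's z in rad. In form: [{"delta_pos": [dx, dy, dz], "spin": spin}, ...]. A call has 1 to 10 rows; each row is the pose to reach, as a shift and turn from the pose measured when the call began, along the tool's axes at that moment; what a row does not reach only later rows make up. A row lasts 1/10 s, in which the tool goes at most 50 mm and 8.59 degrees, less where a joint would pass 70% of its speed; a pose out of reach is approached as far as the arm can. A call with a gripper value outside its range is refused whole. OPENING is the closure, from -1 (fully open) to 1 (shut), set as the call begins (- or left out, the last holds). The fingers move at their own pace and stop on an object; FORCE is the grip in N (left out, the last holds). Time passes only in rows, so rows that repeat a pose let the fingers close. It gives the time, the measured TCP pose, the force and the opening at its end, in the units of the state.
- robot.read_state(): the state, without advancing time (a new reading comes with each control period).
- robot.read_camera(name): name is "side" or "top" or "wrist"; returns a dict with "color" (420x560x3 uint8, blue, green, red), "camera_matrix" (3x3 intrinsics, pixels), "R" (3x3) and "t" (3): a world point X has camera coordinates R X + t. Camera axes: x right, y down, z forward; pixel columns grow to the right and rows downward; lengths in m; the calibration is good to about 2 mm. A picture is of the moment at which its call begins. There is no depth.
- robot.close_job(): hands the job in, once; it reports no verdict.
Trained networks look in the newest picture that a camera, given by its name, has taken for a name from the list of things; names that differ only in an ending like _2 or _b are one class to them, and where a whole thing is asked for, a point or a joint stands for the part that bears it (a point fixed in the world has none). Each returns a list of dicts, best first, with "score" (0 to 1); they miss things now and then, are a little off and sometimes report something else, mostly with a low value. They report only what shows in the picture. A call takes as long as a camera call.
- robot.outline_of(camera, label): "mask" (420x560 bool, what is visible of it).
- robot.mark_of(camera, label): "location" ([x, y, z] in m, in the coordinates of the camera as it stood for that picture, good to about 4 mm: a listed point, or the origin of a listed thing).
The state is a dict: "t": time; "q": joint angles; "dq": joint speeds; "joint_torque": joint torques, N m; "tool_pos": TCP position; "orientation": TCP orientation; "force": force on the tool from outside, world axes, zero at the start; "wrist_torque": the same for the moment, N m; "opening": finger opening in m.
Only numpy, scipy, OpenCV 4.12 (cv2) and the standard library are available. Lean on these libraries where they do the work, as an engineer would, in place of code of your own. Each camera call takes 0.05 s, during which the arm holds its last target.

## Working session

There is one attempt and no reset: what is moved stays moved. The work goes in short steps, Python scripts to look and compute and a shell command to move; the robot and the scene stay as the last step left them, time stands still between calls to the robot, and variables do not carry over. Pictures are saved under pics/ and viewed, and the job is handed in when it is done.

```bash
mkdir -p pics; ls
cat > h.py <<'E'
import numpy as np, cv2
from plant import robot
from scipy.spatial.transform import Rotation as Rn
def cam(n,f=None):
    c=robot.read_camera(n)
    if f: cv2.imwrite('pics/'+f,c['color'])
    return c
def marks(n,labels,c):
    for l in labels:
        for m in robot.mark_of(n,l)[:2]:
            X=c['R'].T@(np.array(m['location'])-c['t'])
            print(n,l,round(m['score'],2),X.round(4))
E
python3 - <<'E'
from h import *
s=robot.read_state(); print(s['t'],s['tool_pos'],s['orientation'],s['force'],s['opening'])
L=['tower_rag_centre','tower_bw_centre','gate','gate_mouth','gate_fork','plinth_top','alcohol_centre','mug_centre','flux_centre','board_vice']
for n in ['top','side']:
    c=cam(n,n+'0.png'); marks(n,L,c); print(c['R'].T@-c['t'])
print(robot.read_state()['t'])
E
```

```text
pics
0.0 [ 0.16098057 -0.57742711  0.21761175] [-3.11085256e+00 -4.25390781e-01  1.80230875e-04] [-0.51093104 -0.53710468 -0.00728819] 0.09291749135161735
top tower_rag_centre 0.63 [ 0.555  -0.3567  0.1013]
top tower_bw_centre 0.65 [ 0.5763 -0.2255  0.1012]
top gate 0.74 [ 0.5277 -0.2867  0.0052]
top gate_mouth 0.91 [ 0.4054 -0.3133  0.059 ]
top gate_fork 0.73 [0.4008 0.1328 0.0491]
top gate_fork 0.7 [ 0.5708 -0.2886  0.055 ]
top plinth_top 0.7 [0.4964 0.3053 0.0157]
top alcohol_centre 0.77 [0.4326 0.0238 0.0725]
top mug_centre 0.73 [0.3991 0.1334 0.0468]
top mug_centre 0.23 [0.4971 0.3062 0.013 ]
top flux_centre 0.74 [ 0.4061 -0.3167  0.0573]
top flux_centre 0.47 [0.5911 0.3229 0.0566]
[0.41151709 0.00808368 1.33038136]
side tower_rag_centre 0.78 [ 0.5528 -0.3525  0.097 ]
side tower_bw_centre 0.63 [ 0.5823 -0.221   0.0963]
side gate 0.92 [ 0.5255 -0.2811 -0.002 ]
side gate_mouth 0.64 [ 0.4064 -0.3084  0.0561]
side gate_fork 0.87 [ 0.5649 -0.2916  0.0559]
side plinth_top 0.58 [0.5001 0.3047 0.0183]
side plinth_top 0.26 [ 0.5805 -0.2191  0.0963]
side alcohol_centre 0.86 [0.4368 0.0221 0.0667]
side mug_centre 0.96 [0.4013 0.133  0.0422]
side flux_centre 0.73 [0.5891 0.3201 0.0515]
[0.46931642 0.9946863  0.82580378]
1.1
```

View pictures.

View pics/top0.png

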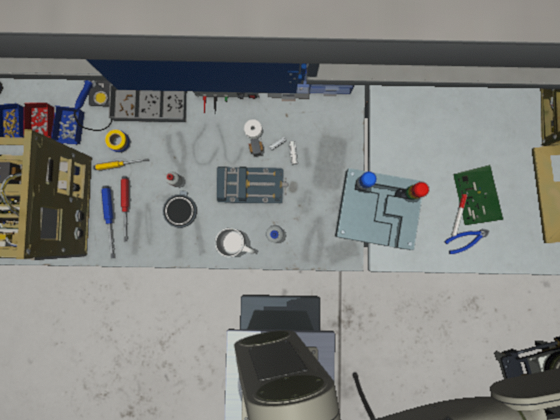

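View pics/side0.png

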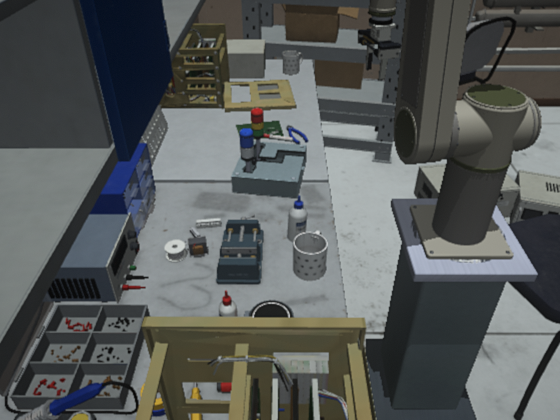

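```bash
cat >> h.py <<'E'
def proj(c,X):
    X=np.atleast_2d(X); p=(c['R']@X.T).T+c['t']; p=(c['camera_matrix']@p.T).T
    return p[:,:2]/p[:,2:]
def gate(o,yaw,pts,z):
    p=np.array(pts)/1000.; cs,sn=np.cos(yaw),np.sin(yaw)
    return np.c_[o[0]+cs*p[:,0]-sn*p[:,1],o[1]+sn*p[:,0]+cs*p[:,1],np.full(len(p),z)]
SLOT=[(-115,-50),(-40,-50),(-40,0),(40,0),(40,-70),(40,70)]
E
python3 - <<'E'
from h import *
yaw=-.19; f=np.array([.5673,-.2895]); o=f-.04*np.array([np.cos(yaw),np.sin(yaw)]); print(o)
out=[]
for n,(x0,y0,w,h) in dict(top=(325,150,110,110),side=(225,130,90,70)).items():
    c=cam(n); np.savez('cal_'+n,**{k:c[k] for k in('camera_matrix','R','t')}); s=5
    im=cv2.resize(c['color'][y0:y0+h,x0:x0+w],None,fx=s,fy=s,interpolation=cv2.INTER_CUBIC)
    def dr(P,col):
        q=((proj(c,P)-[x0,y0]+.5)*s*8).astype(np.int32); cv2.polylines(im,[q],False,col,1,cv2.LINE_AA,3)
    dr(gate(o,yaw,SLOT,.06),(0,0,255))
    dr(gate(o,yaw,[(-115,-37),(-53,-37),(-53,13),(27,13)],.06),(0,255,0))
    dr(gate(o,yaw,[(-115,-63),(-27,-63),(-27,-13),(27,-13)],.06),(0,255,0))
    dr(gate(o,yaw,[(-115,-110),(85,-110),(85,110),(-115,110),(-115,-110)],.06),(255,0,0))
    cv2.imwrite(f'pics/ov_{n}.png',im)
E
```

```text
[ 0.52801983 -0.28194564]
```

View pics/ov_top.png

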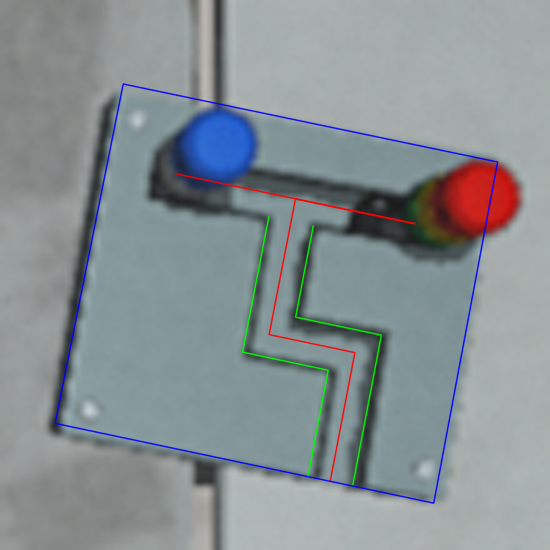

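View pics/ov_side.png

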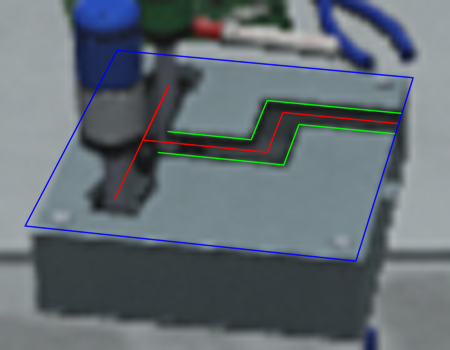

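Run:
```python
from h import *
from scipy.ndimage import map_coordinates, gaussian_filter
from scipy.optimize import minimize
def seg(poly,n=60):
    P=[]
    for a,b in zip(poly[:-1],poly[1:]):
        t=np.linspace(0,1,n)[:,None]; P.append(np.array(a)*(1-t)+np.array(b)*t)
    return np.vstack(P)
def E(d): return np.vstack([seg([(-114,-50+13+d),(-53-d,-37+d),(-53-d,13+d),(22,13+d)]),seg([(-114,-63-d),(-27+d,-63-d),(-27+d,-13-d),(22,-13-d)])])
C={}
for n in('top','side'):
    z=np.load(f'cal_{n}.npz'); C[n]=(dict(z),gaussian_filter(cv2.cvtColor(cv2.imread(f'pics/{n}0.png'),6).astype(float),.6))
def cost(v,ns,d):
    s=0
    for n in ns:
        c,g=C[n]; uv=proj(c,gate(v[:2],v[2],E(d),.06)); s+=map_coordinates(g,[uv[:,1],uv[:,0]],order=1).mean()
    return s
for ns in(('top',),('side',),('top','side')):
  for d in(0,2):
    best=min((minimize(lambda p:cost(p*[.01,.01,.1],ns,d),np.array([.528+dx,-.282+dy,-.19])/[.01,.01,.1],method='Nelder-Mead') for dx in(-.004,0,.004) for dy in (-.005,0,.005)),key=lambda r:r.fun)
    v=best.x*[.01,.01,.1]; print(ns,d,v.round(4),round(best.fun,1),gate(v[:2],v[2],[(40,0),(40,-70)],0).round(4).tolist())
```

```text
('top',) 0 [ 0.526  -0.2823 -0.1581] 84.1 [[0.5655, -0.2886, 0.0], [0.5544, -0.3577, 0.0]]
('top',) 2 [ 0.5247 -0.2804 -0.1568] 101.4 [[0.5642, -0.2866, 0.0], [0.5533, -0.3558, 0.0]]
('side',) 0 [ 0.5276 -0.2799 -0.1807] 66.6 [[0.5669, -0.2871, 0.0], [0.5543, -0.3559, 0.0]]
('side',) 2 [ 0.5895 -0.2649 -0.1628] 70.5 [[0.629, -0.2714, 0.0], [0.6176, -0.3405, 0.0]]
('top', 'side') 0 [ 0.5262 -0.2822 -0.1607] 152.5 [[0.5656, -0.2886, 0.0], [0.5544, -0.3577, 0.0]]
('top', 'side') 2 [ 0.527  -0.2811 -0.2017] 183.7 [[0.5661, -0.2891, 0.0], [0.5521, -0.3577, 0.0]]
```

```bash
python3 -m pendant '[{"delta_pos":[0.03,0,-0.03],"spin":0.1},{"delta_pos":[0.07,-0.01,-0.06],"spin":0.2},{"delta_pos":[0.115,-0.025,-0.07],"spin":0.3},{"delta_pos":[0.16,-0.04,-0.07],"spin":0.4},{"delta_pos":[0.205,-0.05,-0.07],"spin":0.45},{"delta_pos":[0.25,-0.06,-0.07],"spin":0.45},{"delta_pos":[0.295,-0.07,-0.07],"spin":0.45},{"delta_pos":[0.34,-0.08,-0.07],"spin":0.45},{"delta_pos":[0.34,-0.08,-0.07],"spin":0.45},{"delta_pos":[0.34,-0.08,-0.07],"spin":0.45}]' -1 40
python3 - <<'E'
from h import *
s=robot.read_state(); print(s['t'],s['tool_pos'],Rn.from_rotvec(s['orientation']).as_matrix().round(3))
c=cam('wrist','w1.png'); np.savez('cal_w1',**{k:c[k] for k in('camera_matrix','R','t')}); print(c['R'].T@-c['t'])
marks('wrist',['tower_rag_centre','tower_bw_centre','gate','gate_mouth','gate_fork'],c)
E
```

```text
t: 2.2
tool_pos: [0.4679, -0.4088, 0.2883]
orientation: [-3.129, 0.276, 0.001]
force: [-0.4, 0.1, 0.5]
opening: 0.0929
2.2 [ 0.46789469 -0.40884793  0.28832484] [[ 0.985 -0.175 -0.001]
 [-0.175 -0.985  0.   ]
 [-0.001 -0.    -1.   ]]
[ 0.5351226  -0.42125889  0.4543043 ]
wrist tower_rag_centre 0.9 [ 0.5569 -0.3558  0.0963]
wrist tower_bw_centre 0.91 [ 0.5795 -0.2253  0.1011]
wrist gate 0.63 [ 5.276e-01 -2.828e-01  3.000e-04]
wrist gate_mouth 0.85 [ 0.4066 -0.315   0.0569]
wrist gate_fork 0.71 [ 0.5631 -0.2896  0.0595]
wrist gate_fork 0.35 [ 0.4076 -0.3108  0.0543]
```

View pics/w1.png

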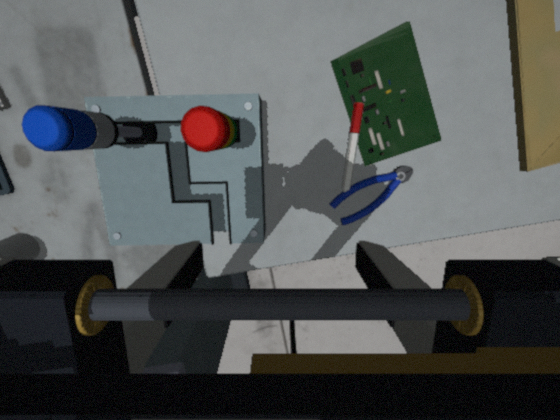

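Run:
```python
from h import *
c=dict(np.load('cal_w1.npz')); im0=cv2.imread('pics/w1.png')
s=4;x0,y0,w,h=85,80,190,150
for k,(o,yaw) in enumerate([((.5270,-.2822),-.175),((.5262,-.2822),-.161)]):
    im=cv2.resize(im0[y0:y0+170-22,x0:x0+w],None,fx=s,fy=s,interpolation=cv2.INTER_CUBIC)
    def dr(P,col):
        q=((proj(c,P)-[x0,y0]+.5)*s*8).astype(np.int32); cv2.polylines(im,[q],False,col,1,cv2.LINE_AA,3)
    dr(gate(o,yaw,[(-115,-37),(-53,-37),(-53,13),(27,13),(27,50)],.06),(0,255,0))
    dr(gate(o,yaw,[(-115,-63),(-27,-63),(-27,-13),(27,-13)],.06),(0,255,0))
    dr(gate(o,yaw,[(-115,-110),(85,-110),(85,110),(-115,110),(-115,-110)],.06),(255,0,0))
    cv2.imwrite(f'pics/ovw{k}.png',im)
```

```text
(no output)
```

View pics/ovw0.png

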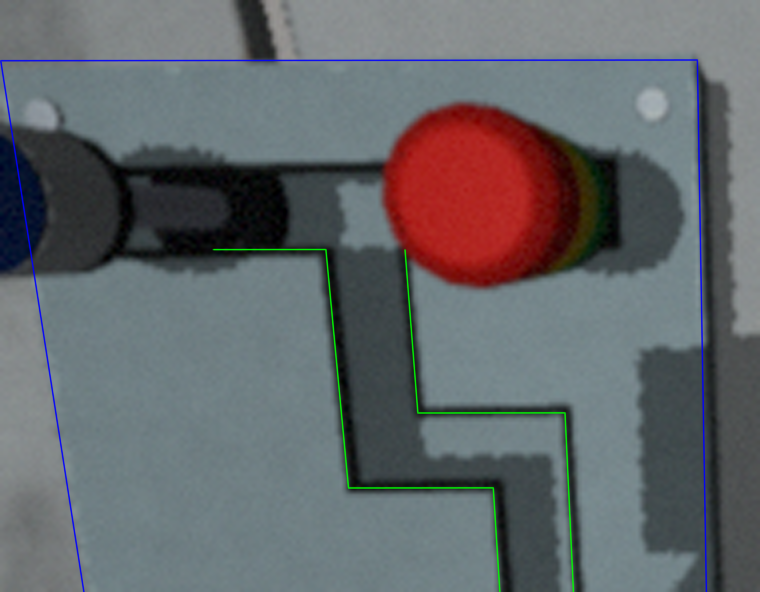

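Run:
```python
from h import *
c=dict(np.load('cal_w1.npz'))
def back(u,v,z):
    d=c['R'].T@np.linalg.inv(c['camera_matrix'])@[u,v,1]; C=-c['R'].T@c['t']; return C+d*(z-C[2])/d[2]
im=cv2.imread('pics/w1.png').astype(int)
m=(im[...,2]>130)&(im[...,1]<75); m[160:]=0; m[:,:170]=0;m[:,260:]=0
n,l,st,ce=cv2.connectedComponentsWithStats(m.astype(np.uint8)); k=1+st[1:,4].argmax(); print(st[k],ce[k])
X=back(*ce[k],.194);print(X, 'r',np.sqrt(st[k,4]/np.pi)/c['camera_matrix'][0,0]*(.4543-.194))
o=np.array([.527,-.2833]);R=np.array([[np.cos(.175),np.sin(.175)],[-np.sin(.175),np.cos(.175)]])
for p in (X[:2],[.557,-.3558]): print('gate mm',R.T@(np.array(p)-o)*1000)
# axis test: foot visible? target
for P in ([.040,-.070],):
    t=o+R@P; print('nominal',t)
T=np.array([.46789,-.40885])
for t in (X[:2],o+R@[.04,-.07]): print('tool delta',[ (t-T)@[.985,-.175],(t-T)@[-.175,-.985]])
```

```text
[ 182  110   38   38 1110] [200.4972973  128.42612613]
[ 0.55436001 -0.35635752  0.194     ] r 0.016761639008165456
gate mm [ 39.6620419  -67.17808086]
gate mm [ 42.16463614 -66.16942994]
nominal [ 0.55420149 -0.35919518]
tool delta [np.float64(0.07598678105740399), np.float64(-0.06683734212118009)]
tool delta [np.float64(0.0763272266105166), np.float64(-0.0640145056081301)]
```

```bash
python3 -m pendant '[{"delta_pos":[0.025,-0.022,0],"spin":0},{"delta_pos":[0.05,-0.044,0],"spin":0},{"delta_pos":[0.077,-0.0665,0],"spin":0},{"delta_pos":[0.077,-0.0665,0],"spin":0},{"delta_pos":[0.077,-0.0665,0.02],"spin":0},{"delta_pos":[0.077,-0.0665,0.04],"spin":0},{"delta_pos":[0.077,-0.0665,0.05],"spin":0},{"delta_pos":[0.077,-0.0665,0.06],"spin":0},{"delta_pos":[0.077,-0.0665,0.06],"spin":0}]' -1 40
python3 - <<'E'
from h import *
s=robot.read_state(); print(s['t'],s['tool_pos'],s['orientation'])
cam('wrist','w2.png')
E
```

```text
t: 3.4
tool_pos: [0.5528, -0.359, 0.2274]
orientation: [-3.128, 0.284, 0.003]
force: [-0.3, -0.6, -0.2]
opening: 0.093
3.4 [ 0.55277584 -0.35904864  0.22736216] [-3.12792153e+00  2.83736642e-01  2.83365447e-03]
```

View pics/w2.png

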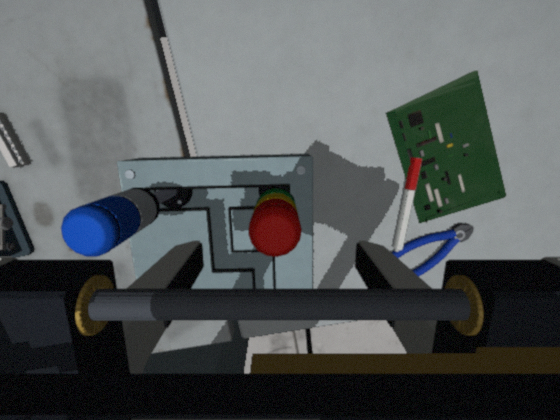

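```bash
python3 -m pendant '[{"delta_pos":[0.001,-0.002,0.015],"spin":0},{"delta_pos":[0.001,-0.002,0.03],"spin":0},{"delta_pos":[0.001,-0.002,0.045],"spin":0},{"delta_pos":[0.001,-0.002,0.06],"spin":0},{"delta_pos":[0.001,-0.002,0.075],"spin":0},{"delta_pos":[0.001,-0.002,0.075],"spin":0},{"delta_pos":[0.001,-0.002,0.075],"spin":0}]' -1 40
python3 -m pendant '[{"delta_pos":[0,0,0],"spin":0},{"delta_pos":[0,0,0],"spin":0},{"delta_pos":[0,0,0],"spin":0},{"delta_pos":[0,0,0],"spin":0},{"delta_pos":[0,0,0],"spin":0}]' 0 15
python3 - <<'E'
from h import *
s=robot.read_state(); print(s['t'],s['tool_pos'],s['opening'])
cam('wrist','w3.png'); cam('side','s3.png')
E
```

```text
t: 4.15
tool_pos: [0.5542, -0.3572, 0.1529]
orientation: [-3.128, 0.283, 0.003]
force: [-0.7, 0.3, 1.1]
opening: 0.0929
t: 4.65
tool_pos: [0.5544, -0.3573, 0.1533]
orientation: [-3.128, 0.283, 0.002]
force: [-0.7, 0.4, -0.2]
opening: 0.0576
4.65 [ 0.5543768  -0.35727113  0.15325537] 0.05755576711573215
```

View pics/w3.png

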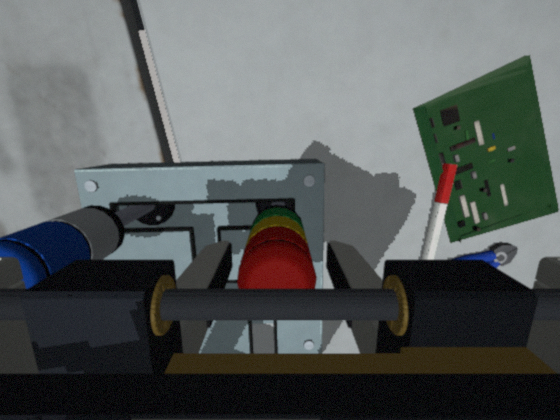

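```bash
Z='{"delta_pos":[0,0,0],"spin":0}'; true
python3 -m pendant '[{"delta_pos":[0,0,0],"spin":0},{"delta_pos":[0,0,0],"spin":0},{"delta_pos":[0,0,0],"spin":0},{"delta_pos":[0,0,0],"spin":0},{"delta_pos":[0,0,0],"spin":0},{"delta_pos":[0,0,0],"spin":0}]' 1 15
python3 -m pendant '[{"delta_pos":[0,0,0],"spin":0},{"delta_pos":[0,0,0],"spin":0}]' 1 40
python3 - <<'E'
from h import *
c=cam('side','s4.png'); cam('wrist','w4.png')
s=robot.read_state(); print(s['t'],s['tool_pos'],s['opening'],s['force'])
im=cv2.imread('pics/s4.png'); cv2.imwrite('pics/s4z.png',cv2.resize(im[40:210,190:330],None,fx=3.5,fy=3.5))
E
```

```text
t: 5.35
tool_pos: [0.5543, -0.357, 0.153]
orientation: [-3.128, 0.283, 0.002]
force: [0.4, 1.4, 0.6]
opening: 0.04
t: 5.55
tool_pos: [0.5543, -0.357, 0.153]
orientation: [-3.128, 0.283, 0.002]
force: [0.4, 1.7, 0.8]
opening: 0.0396
5.65 [ 0.5543124  -0.35699537  0.152962  ] 0.03930930992666674 [0.0547538  2.16586134 1.39518922]
```

View pics/s4z.png

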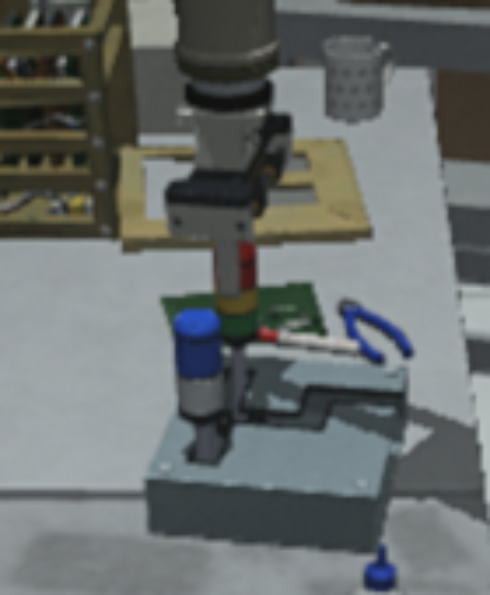

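```bash
python3 -m pendant '[{"delta_pos":[0,0,-0.004],"spin":0},{"delta_pos":[0,0,-0.01],"spin":0},{"delta_pos":[0,0,-0.014],"spin":0},{"delta_pos":[0,0,-0.014],"spin":0},{"delta_pos":[0,0,-0.014],"spin":0}]' 1 40
python3 - <<'E'
from h import *
c=cam('side','s5.png')
s=robot.read_state(); print(s['t'],s['tool_pos'],s['opening'],s['force'],s['wrist_torque'])
marks('side',['tower_rag_centre'],c)
im=cv2.imread('pics/s5.png'); cv2.imwrite('pics/s5z.png',cv2.resize(im[80:210,220:320],None,fx=4.5,fy=4.5))
E
```

```text
t: 6.15
tool_pos: [0.5544, -0.3572, 0.1672]
orientation: [-3.128, 0.284, 0.002]
force: [-0.0, -0.3, -4.5]
opening: 0.0397
6.2 [ 0.5542458  -0.35706536  0.16686331] 0.0394250374476045 [-0.24167007 -0.39655456 -4.52240173] [ 0.05275795  0.03717823 -0.02070639]
side tower_rag_centre 0.96 [ 0.5531 -0.353   0.1093]
```

View pics/s5z.png

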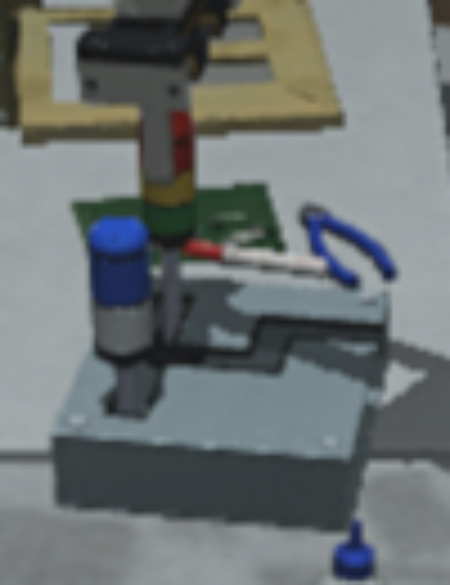

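```bash
python3 -m pendant '[{"delta_pos":[0,-0.004,0],"spin":0},{"delta_pos":[0,-0.012,0],"spin":0},{"delta_pos":[0,-0.022,0],"spin":0},{"delta_pos":[0,-0.034,0],"spin":0},{"delta_pos":[0,-0.046,0],"spin":0},{"delta_pos":[0,-0.056,0],"spin":0},{"delta_pos":[0,-0.063,0],"spin":0},{"delta_pos":[0,-0.067,0],"spin":0},{"delta_pos":[0,-0.068,0],"spin":0},{"delta_pos":[0,-0.068,0],"spin":0}]' 1 40
cat >> h.py <<'E'
def where():
    s=robot.read_state(); T=s['tool_pos']; a=.175
    R=np.array([[np.cos(a),np.sin(a)],[-np.sin(a),np.cos(a)]])
    M=Rn.from_rotvec(s['orientation']).as_matrix()
    print(s['t'],'T',T.round(4),'yaw',round(np.arctan2(M[1,0],M[0,0]),4),'gate mm',(R.T@(T[:2]-[.527,-.2833])*1000).round(1),'op',round(s['opening'],4),'F',s['force'].round(1),'M',s['wrist_torque'].round(2))
    return s,M
E
python3 - <<'E'
from h import *
c=cam('side','s6.png'); cam('top','t6.png')
where()
a=cv2.resize(cv2.imread('pics/s6.png')[80:210,220:320],None,fx=3.9,fy=3.9)
b=cv2.resize(cv2.imread('pics/t6.png')[145:265,320:435],None,fx=3.4,fy=3.4)
h=min(a.shape[0],b.shape[0]);cv2.imwrite('pics/m6.png',np.hstack([a[:h],b[:h]]))
E
```

```text
t: 7.25
tool_pos: [0.5664, -0.2902, 0.1668]
orientation: [-3.128, 0.283, 0.003]
force: [0.5, 0.3, -4.8]
opening: 0.0397
7.35 T [ 0.5663 -0.2905  0.1668] yaw -0.1811 gate mm [40.  -0.2] op 0.0393 F [-0.2 -0.3 -3.6] M [ 0.02  0.   -0.01]
```

View pics/m6.png

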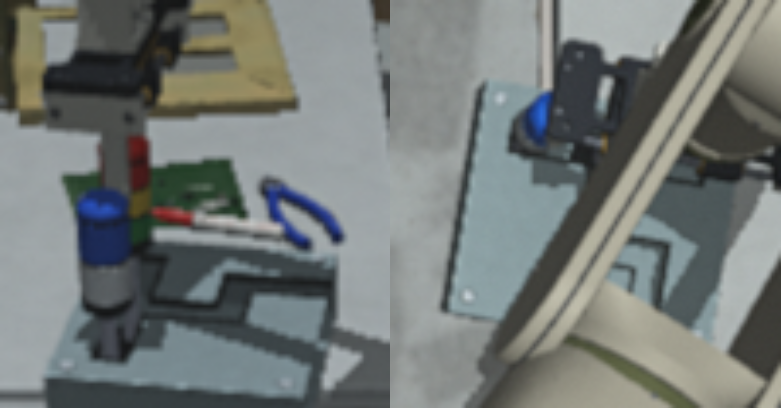

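```bash
python3 -m pendant '[{"delta_pos":[-0.004,0,0],"spin":0},{"delta_pos":[-0.013,0,0],"spin":0},{"delta_pos":[-0.025,0,0],"spin":0},{"delta_pos":[-0.038,0,0],"spin":0},{"delta_pos":[-0.051,0,0],"spin":0},{"delta_pos":[-0.063,0,0],"spin":0},{"delta_pos":[-0.072,0,0],"spin":0},{"delta_pos":[-0.078,0,0],"spin":0},{"delta_pos":[-0.08,0,0],"spin":0},{"delta_pos":[-0.08,0,0],"spin":0}]' 1 40
python3 - <<'E'
from h import *
c=cam('side','s7.png')
where()
cv2.imwrite('pics/m7.png',cv2.resize(cv2.imread('pics/s7.png')[60:210,220:330],None,fx=3.9,fy=3.9))
E
```

```text
t: 8.35
tool_pos: [0.4875, -0.2762, 0.1671]
orientation: [-3.128, 0.284, 0.002]
force: [-0.9, -0.3, -3.5]
opening: 0.0394
8.4 T [ 0.4878 -0.2762  0.1671] yaw -0.1812 gate mm [-39.9   0.2] op 0.0397 F [ 0.6  0.5 -4.7] M [0.03 0.01 0.03]
```

View pics/m7.png

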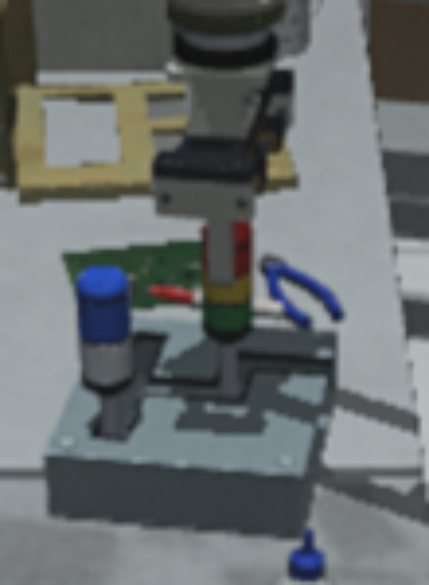

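The tower hangs upright at the slot's second corner, with no contact force. The next leg is -y in the gate frame (tool +y 0.050), then out through the mouth.

```bash
python3 -m pendant '[{"delta_pos":[0,0.004,0],"spin":0},{"delta_pos":[0,0.012,0],"spin":0},{"delta_pos":[0,0.022,0],"spin":0},{"delta_pos":[0,0.032,0],"spin":0},{"delta_pos":[0,0.041,0],"spin":0},{"delta_pos":[0,0.047,0],"spin":0},{"delta_pos":[0,0.05,0],"spin":0},{"delta_pos":[0,0.05,0],"spin":0},{"delta_pos":[0,0.05,0],"spin":0}]' 1 40
python3 - <<'E'
from h import *
where()
E
```

```text
t: 9.3
tool_pos: [0.4788, -0.3252, 0.167]
orientation: [-3.128, 0.284, 0.002]
force: [0.2, 0.5, -5.6]
opening: 0.0392
9.3 T [ 0.4788 -0.3252  0.167 ] yaw -0.1812 gate mm [-40.2 -49.6] op 0.0392 F [ 0.2  0.5 -5.6] M [ 0.    0.03 -0.01]
```

```bash
python3 -m pendant '[{"delta_pos":[-0.004,0,0],"spin":0},{"delta_pos":[-0.014,0,0],"spin":0},{"delta_pos":[-0.028,0,0],"spin":0},{"delta_pos":[-0.044,0,0],"spin":0},{"delta_pos":[-0.06,0,0],"spin":0},{"delta_pos":[-0.076,0,0],"spin":0},{"delta_pos":[-0.092,0,0],"spin":0},{"delta_pos":[-0.106,0,0],"spin":0},{"delta_pos":[-0.116,0,0],"spin":0},{"delta_pos":[-0.12,0,0],"spin":0}]' 1 40
python3 - <<'E'
from h import *
c=cam('side','s8.png')
where()
marks('side',['tower_rag_centre','tower_bw_centre'],c)
cv2.imwrite('pics/m8.png',cv2.resize(cv2.imread('pics/s8.png')[60:210,220:350],None,fx=3.9,fy=3.9))
E
```

```text
t: 10.3
tool_pos: [0.3598, -0.3033, 0.1672]
orientation: [-3.128, 0.285, 0.002]
force: [-0.2, 0.8, -4.5]
opening: 0.0393
10.35 T [ 0.3599 -0.3033  0.1673] yaw -0.1816 gate mm [-161.1  -48.8] op 0.0395 F [ 0.5 -0.1 -4.5] M [-0.04 -0.02 -0.01]
side tower_rag_centre 0.68 [ 0.3573 -0.2985  0.1114]
side tower_bw_centre 0.83 [ 0.582  -0.2218  0.0977]
side tower_bw_centre 0.15 [ 0.4033 -0.3101  0.0551]
```

View pics/m8.png

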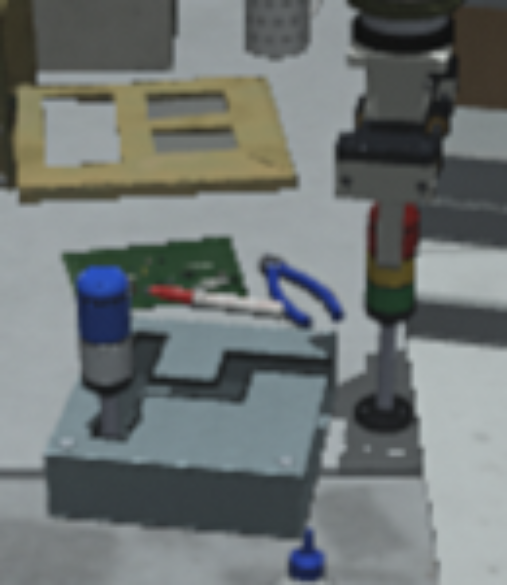

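```bash
python3 -m pendant '[{"delta_pos":[0,0,-0.006],"spin":0},{"delta_pos":[0,0,-0.018],"spin":0},{"delta_pos":[0,0,-0.032],"spin":0},{"delta_pos":[0,-0.004,-0.045],"spin":0},{"delta_pos":[0,-0.014,-0.052],"spin":0},{"delta_pos":[0.001,-0.03,-0.053],"spin":0},{"delta_pos":[0.002,-0.048,-0.053],"spin":0},{"delta_pos":[0.003,-0.068,-0.053],"spin":0},{"delta_pos":[0.004,-0.085,-0.053],"spin":0},{"delta_pos":[0.004,-0.095,-0.053],"spin":0}]' 1 40
python3 - <<'E'
from h import *
s,M=where(); T=s['tool_pos']
print(s['q'].round(2))
for w in [(.40,-.13),(.52,-.05),(.535,.15),(.498,.305)]:
    print(w,(M.T@(np.array([*w,.220])-T)).round(4))
E
```

```text
t: 11.45
tool_pos: [0.3824, -0.2093, 0.221]
orientation: [-3.128, 0.283, 0.0]
force: [-0.5, -0.3, -3.7]
opening: 0.0394
11.45 T [ 0.3824 -0.2093  0.221 ] yaw -0.1802 gate mm [-155.3   47.7] op 0.0394 F [-0.5 -0.3 -3.7] M [ 0.03  0.03 -0.02]
[-0.62 -0.33  1.91  0.    1.56  1.13]
(0.4, -0.13) [ 0.0031 -0.0812  0.001 ]
(0.52, -0.05) [ 0.1068 -0.1814  0.0011]
(0.535, 0.15) [ 0.0857 -0.3808  0.0013]
(0.498, 0.305) [ 0.0215 -0.5267  0.0015]
```

```bash
python3 -m pendant '[{"delta_pos":[0,-0.008,0],"spin":0},{"delta_pos":[0.001,-0.022,0],"spin":0},{"delta_pos":[0.002,-0.04,0],"spin":0},{"delta_pos":[0.003,-0.06,0],"spin":0},{"delta_pos":[0.01,-0.08,0],"spin":0},{"delta_pos":[0.024,-0.098,0],"spin":0},{"delta_pos":[0.04,-0.114,0],"spin":0},{"delta_pos":[0.054,-0.128,0],"spin":0},{"delta_pos":[0.064,-0.138,0],"spin":0},{"delta_pos":[0.068,-0.142,0],"spin":0}]' 1 40
python3 - <<'E'
from h import *
c=cam('side','s9.png'); cam('top','t9.png')
s,M=where(); T=s['tool_pos']
L=['tower_rag_centre','alcohol_centre','mug_centre','board_vice']
marks('side',L,c)
for w in [(.52,-.05),(.535,.15),(.498,.305)]:
    print(w,(M.T@(np.array([*w,.220])-T)).round(4))
E
```

```text
t: 12.45
tool_pos: [0.4754, -0.0811, 0.221]
orientation: [-3.128, 0.281, 0.001]
force: [-0.7, -1.5, -5.2]
opening: 0.0394
12.55 T [ 0.4748 -0.0816  0.2209] yaw -0.1796 gate mm [-86.5 189.6] op 0.0397 F [-0.9 -0.6 -4.6] M [ 0.07  0.07 -0.03]
side tower_rag_centre 0.75 [ 0.4757 -0.0792  0.1623]
side alcohol_centre 0.95 [0.4368 0.0267 0.0666]
side mug_centre 0.82 [0.4017 0.1309 0.0435]
side mug_centre 0.32 [ 0.4775 -0.0772  0.1632]
side board_vice 0.67 [ 0.5684 -0.2874  0.0576]
(0.52, -0.05) [ 0.0388 -0.0391  0.0009]
(0.535, 0.15) [ 0.0178 -0.2386  0.0011]
(0.498, 0.305) [-0.0463 -0.3845  0.0013]
```

View pics/s9.png

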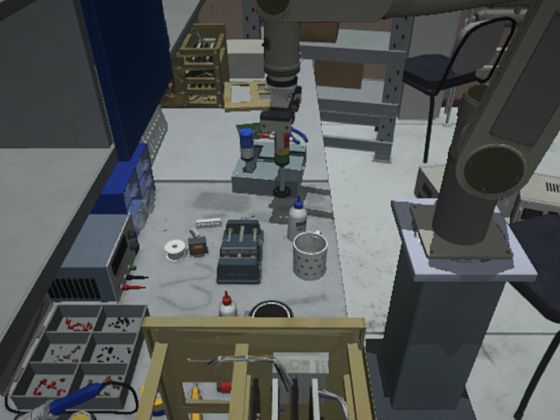

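View pics/t9.png

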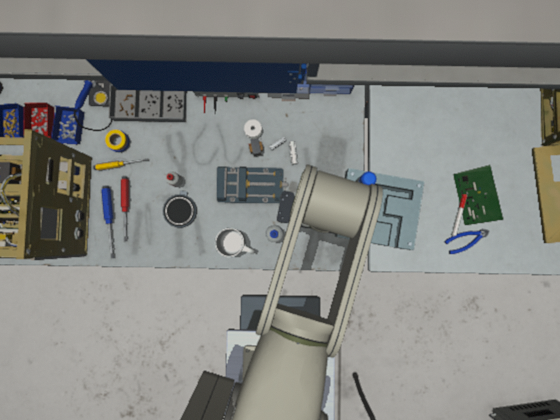

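```bash
python3 -m pendant '[{"delta_pos":[0.008,-0.007,0],"spin":0},{"delta_pos":[0.02,-0.018,0],"spin":0},{"delta_pos":[0.032,-0.031,0],"spin":0},{"delta_pos":[0.038,-0.047,0],"spin":0},{"delta_pos":[0.037,-0.066,0],"spin":0},{"delta_pos":[0.035,-0.086,0],"spin":0},{"delta_pos":[0.033,-0.106,0],"spin":0},{"delta_pos":[0.031,-0.126,0],"spin":0},{"delta_pos":[0.029,-0.146,0],"spin":0},{"delta_pos":[0.027,-0.164,0],"spin":0}]' 1 40
python3 -m pendant '[{"delta_pos":[-0.002,-0.018,0],"spin":0},{"delta_pos":[-0.004,-0.036,0],"spin":0},{"delta_pos":[-0.006,-0.052,0],"spin":0},{"delta_pos":[-0.007,-0.064,0],"spin":0},{"delta_pos":[-0.007,-0.07,0],"spin":0},{"delta_pos":[-0.007,-0.07,0],"spin":0}]' 1 40
python3 - <<'E'
from h import *
c=cam('side','s10.png')
s,M=where(); print(s['q'].round(2))
T=s['tool_pos']
marks('side',['tower_rag_centre','plinth_top','flux_centre'],c)
ct=cam('top','t10.png'); marks('top',['plinth_top','alcohol_centre','mug_centre'],ct)
for w in [(.498,.305)]:
    print(w,(M.T@(np.array([*w,.220])-T)).round(4))
E
```

```text
t: 13.75
tool_pos: [0.5307, 0.0753, 0.2212]
orientation: [-3.128, 0.284, 0.0]
force: [0.6, -0.4, -4.8]
opening: 0.0399
t: 14.35
tool_pos: [0.5365, 0.1459, 0.2212]
orientation: [-3.128, 0.283, 0.0]
force: [1.0, 0.3, -4.9]
opening: 0.0397
14.4 T [0.5365 0.1453 0.2212] yaw -0.1808 gate mm [-65.3 423.7] op 0.0395 F [-0.9 -0.7 -5. ] M [-0.02 -0.    0.02]
[0.17 0.01 1.61 0.   1.52 1.92]
side tower_rag_centre 0.92 [0.5357 0.1519 0.1658]
side plinth_top 0.87 [0.5003 0.3048 0.0179]
side flux_centre 0.89 [0.593  0.3239 0.055 ]
top plinth_top 0.82 [0.4974 0.3059 0.0138]
top alcohol_centre 0.55 [0.4339 0.0201 0.0686]
top mug_centre 0.57 [0.3986 0.1299 0.0508]
(0.498, 0.305) [-0.0666 -0.1501  0.0013]
```

View pics/s10.png

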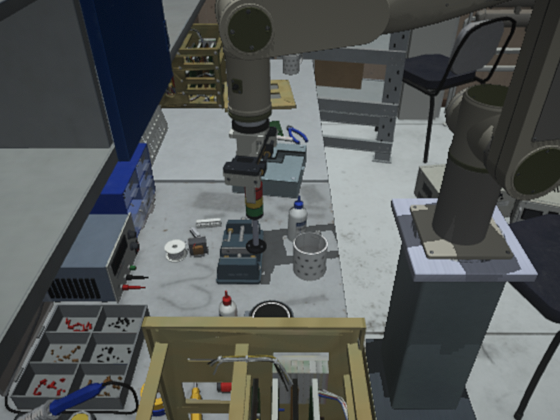

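View pics/t10.png

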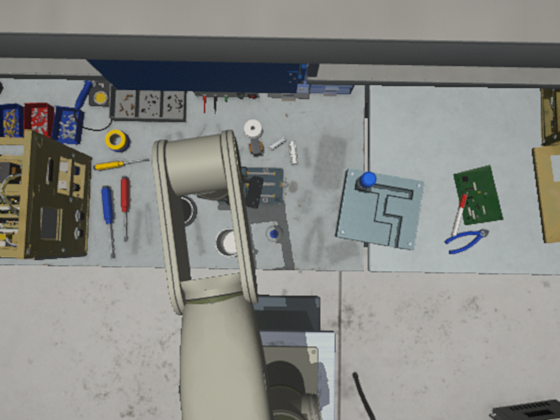

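Run:
```python
from h import *
from scipy.optimize import minimize
from scipy.ndimage import map_coordinates, gaussian_filter
a=np.linspace(0,2*np.pi,120)
for n in('top',):
    c=dict(np.load(f'cal_{n}.npz')); g=gaussian_filter(cv2.cvtColor(cv2.imread(f'pics/{n}0.png'),6).astype(float),.6)
    def f(p):
        s=0
        for r,w in((.0385,1),(.040,1),(.033,-1),(.045,-1)):
            uv=proj(c,np.c_[p[0]/100+r*np.cos(a),p[1]/100+r*np.sin(a),a*0+.014]); s-=w*map_coordinates(g,[uv[:,1],uv[:,0]],order=1).mean()
        return s
    r=min((minimize(f,[49.8+i,30.5+j],method='Nelder-Mead') for i in(-.4,0,.4) for j in(-.4,0,.4)),key=lambda r:r.fun); print(n,r.x/100,r.fun)
    im=cv2.imread(f'pics/{n}0.png')
    uv=proj(c,[[*(r.x/100),.014]])[0].astype(int); x0,y0=uv-30
    im=cv2.resize(im[y0:y0+60,x0:x0+60],None,fx=8,fy=8,interpolation=cv2.INTER_CUBIC)
    for rr in(.038,.05):
        q=((proj(c,np.c_[r.x[0]/100+rr*np.cos(a),r.x[1]/100+rr*np.sin(a),a*0+.014])-[x0,y0]+.5)*64).astype(np.int32); cv2.polylines(im,[q],True,(0,0,255),1,cv2.LINE_AA,3)
    cv2.imwrite('pics/plin.png',im)
```

```text
top [0.49886781 0.30721886] -114.51947702051926
```

View pics/plin.png

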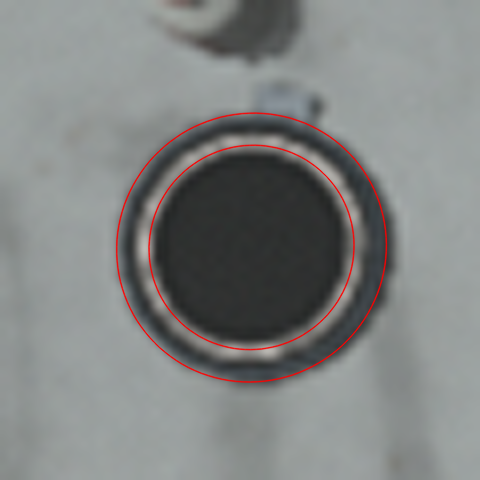

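```bash
python3 -m pendant '[{"delta_pos":[-0.003,-0.008,0],"spin":0},{"delta_pos":[-0.01,-0.024,0],"spin":0},{"delta_pos":[-0.019,-0.044,0],"spin":0},{"delta_pos":[-0.028,-0.066,0],"spin":0},{"delta_pos":[-0.038,-0.088,0],"spin":0},{"delta_pos":[-0.048,-0.11,0],"spin":0},{"delta_pos":[-0.057,-0.13,0],"spin":0},{"delta_pos":[-0.063,-0.144,0],"spin":0},{"delta_pos":[-0.066,-0.151,0],"spin":0},{"delta_pos":[-0.066,-0.152,0],"spin":0}]' 1 40
python3 -m pendant '[{"delta_pos":[0,0,0.006],"spin":0},{"delta_pos":[0,0,0.016],"spin":0},{"delta_pos":[0,0,0.026],"spin":0},{"delta_pos":[0,0,0.034],"spin":0},{"delta_pos":[0,0,0.038],"spin":0},{"delta_pos":[0,0,0.038],"spin":0}]' 1 40
python3 - <<'E'
from h import *
c=cam('side','s11.png'); s,M=where(); print(s['q'].round(2))
T=s['tool_pos']
marks('side',['tower_rag_centre','plinth_top','flux_centre'],c)
cw=cam('wrist','w11.png'); marks('wrist',['tower_rag_centre','plinth_top','flux_centre'],cw)
print((M.T@(np.array([.4988,.3065,.163])-T)).round(4))
a=cv2.imread('pics/s11.png'); cv2.imwrite('pics/m11.png',cv2.resize(a[180:330,190:330],None,fx=4,fy=4))
E
```

```text
t: 15.75
tool_pos: [0.4988, 0.3071, 0.2214]
orientation: [-3.128, 0.284, 0.0]
force: [-0.1, 0.0, -5.1]
opening: 0.0397
t: 16.35
tool_pos: [0.4983, 0.3066, 0.1821]
orientation: [3.129, -0.284, -0.003]
force: [0.2, 0.0, -4.6]
opening: 0.0394
16.4 T [0.4986 0.3069 0.1829] yaw -0.181 gate mm [-130.7  576.2] op 0.0396 F [ 0.2 -0.2 -4.3] M [-0.01  0.01 -0.08]
[0.46 0.11 1.58 0.   1.46 2.22]
side tower_rag_centre 0.71 [0.4959 0.3105 0.1267]
side plinth_top 0.81 [0.5006 0.3051 0.0183]
wrist tower_rag_centre 0.94 [0.5003 0.3079 0.1301]
wrist flux_centre 0.96 [0.5912 0.3198 0.0528]
[0.0003 0.0003 0.0199]
```

View pics/m11.png

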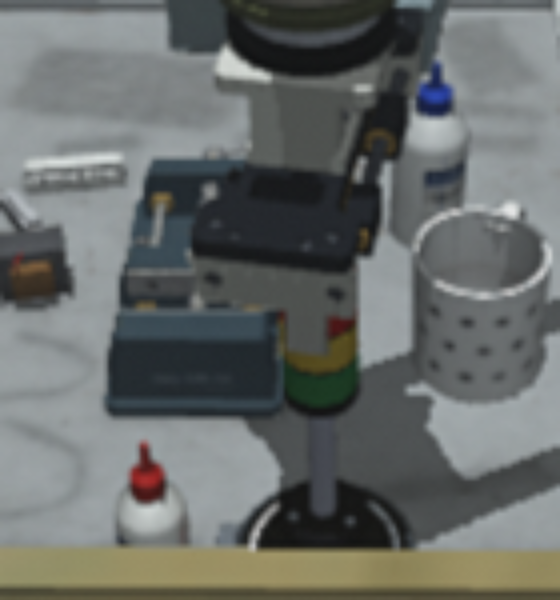

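View pics/w11.png

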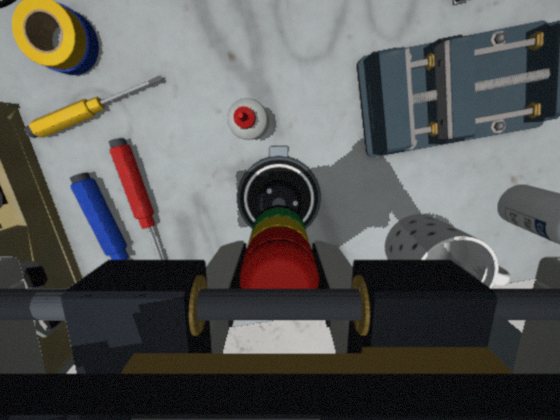

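```bash
python3 -m pendant '[{"delta_pos":[0,0,0.004],"spin":0},{"delta_pos":[0,0,0.009],"spin":0},{"delta_pos":[0,0,0.013],"spin":0},{"delta_pos":[0,0,0.016],"spin":0},{"delta_pos":[0,0,0.018],"spin":0},{"delta_pos":[0,0,0.019],"spin":0},{"delta_pos":[0,0,0.0195],"spin":0},{"delta_pos":[0,0,0.02],"spin":0},{"delta_pos":[0,0,0.02],"spin":0},{"delta_pos":[0,0,0.02],"spin":0}]' 1 40
```

```text
t: 17.75
tool_pos: [0.4991, 0.3073, 0.164]
orientation: [-3.127, 0.283, -0.001]
force: [-0.0, -0.2, -5.0]
opening: 0.0395
```

```bash
python3 -m pendant '[{"delta_pos":[0,0,0.0005],"spin":0},{"delta_pos":[0,0,0.001],"spin":0},{"delta_pos":[0,0,0.0015],"spin":0},{"delta_pos":[0,0,0.0015],"spin":0}]' 1 40
python3 - <<'E'
from h import *
where()
E
```

```text
t: 18.15
tool_pos: [0.4993, 0.3074, 0.163]
orientation: [-3.127, 0.283, -0.002]
force: [-0.3, -0.1, -0.8]
opening: 0.0394
18.15 T [0.4993 0.3074 0.163 ] yaw -0.1806 gate mm [-130.1  576.8] op 0.0394 F [-0.3 -0.1 -0.8] M [-0.13  0.22 -0.  ]
```

```bash
python3 -m pendant '[{"delta_pos":[0,0,0.0005],"spin":0},{"delta_pos":[0,0,0.0005],"spin":0}]' 1 15
python3 - <<'E'
from h import *
where()
c=cam('wrist','w12.png'); cam('side','s12.png'); where()
cv2.imwrite('pics/m12.png',np.hstack([cv2.resize(cv2.imread('pics/w12.png')[140:300,220:350],None,fx=3,fy=3),cv2.resize(cv2.imread('pics/s12.png')[210:330,200:330],None,fx=4,fy=4)[:480]][:2]))
E
```

```text
t: 18.35
tool_pos: [0.4995, 0.3076, 0.163]
orientation: [-3.127, 0.283, -0.003]
force: [-0.6, 0.4, -0.2]
opening: 0.0396
18.35 T [0.4995 0.3076 0.163 ] yaw -0.1806 gate mm [-130.   577.1] op 0.0396 F [-0.6  0.4 -0.2] M [0.04 0.15 0.03]
18.45 T [0.4995 0.3076 0.1629] yaw -0.1807 gate mm [-129.9  577.1] op 0.0394 F [0.3 1.5 2.1] M [0.05 0.17 0.04]
```

View pics/m12.png

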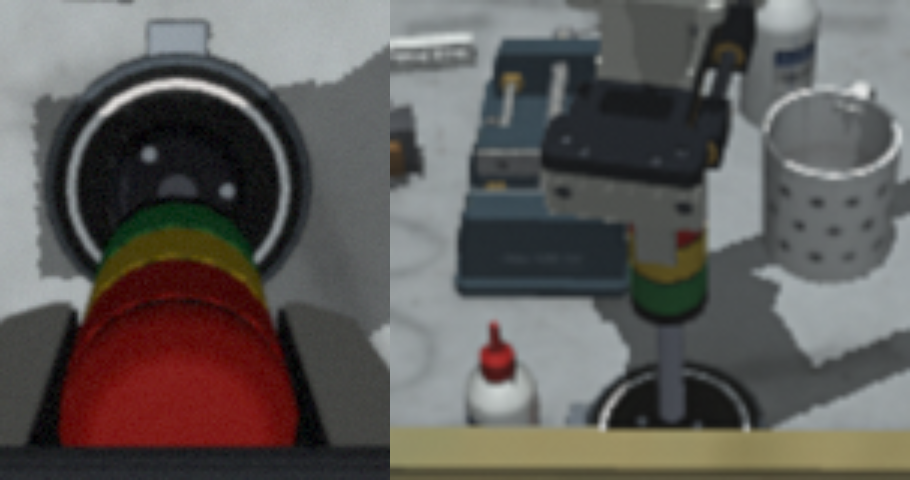

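```bash
python3 -m pendant '[{"delta_pos":[0,0,0],"spin":0},{"delta_pos":[0,0,0],"spin":0},{"delta_pos":[0,0,0],"spin":0},{"delta_pos":[0,0,0],"spin":0}]' 0.08 5
python3 -m pendant '[{"delta_pos":[0,0,0],"spin":0},{"delta_pos":[0,0,0],"spin":0},{"delta_pos":[0,0,0],"spin":0},{"delta_pos":[0,0,0],"spin":0},{"delta_pos":[0,0,0],"spin":0}]' -0.6 15
python3 - <<'E'
from h import *
c=cam('wrist','w13.png'); where(); marks('wrist',['tower_rag_centre'],c)
E
```

```text
t: 18.85
tool_pos: [0.4996, 0.3076, 0.163]
orientation: [-3.127, 0.283, -0.003]
force: [0.5, 0.1, -0.1]
opening: 0.0427
t: 19.35
tool_pos: [0.4996, 0.3076, 0.163]
orientation: [-3.127, 0.283, -0.003]
force: [-0.8, 0.3, 0.3]
opening: 0.0736
19.4 T [0.4995 0.3076 0.1629] yaw -0.1807 gate mm [-129.9  577.1] op 0.0739 F [ 0.   0.2 -0. ] M [ 0.11  0.02 -0.01]
wrist tower_rag_centre 0.77 [0.5028 0.3086 0.107 ]
```

View pics/w13.png

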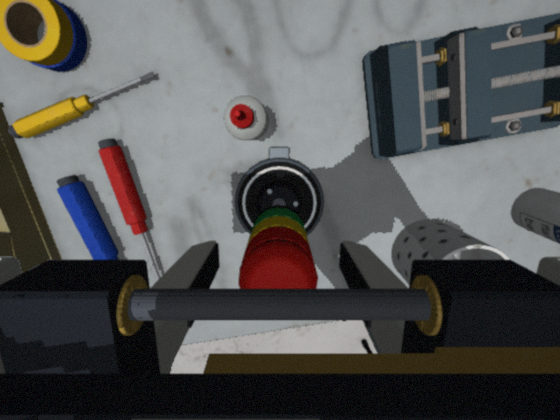

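Released and standing, with the tower between the open fingers. Next I go straight up, then check.

```bash
python3 -m pendant '[{"delta_pos":[0,0,-0.01],"spin":0},{"delta_pos":[0,0,-0.025],"spin":0},{"delta_pos":[0,0,-0.045],"spin":0},{"delta_pos":[0,0,-0.065],"spin":0},{"delta_pos":[0,0,-0.085],"spin":0},{"delta_pos":[0,0,-0.105],"spin":0},{"delta_pos":[0,0,-0.12],"spin":0},{"delta_pos":[0,0,-0.12],"spin":0}]'
python3 - <<'E'
from h import *
c=cam('wrist','w14.png'); where(); marks('wrist',['tower_rag_centre','plinth_top','flux_centre'],c)
c=cam('side','s14.png'); marks('side',['tower_rag_centre','tower_bw_centre','alcohol_centre','mug_centre','flux_centre'],c)
c=cam('top','t14.png'); marks('top',['tower_bw_centre','alcohol_centre','mug_centre'],c)
a=cv2.imread('pics/w14.png');b=cv2.imread('pics/s14.png')
cv2.imwrite('pics/m14.png',np.hstack([a[:,150:420],b[100:,180:]])if 0 else np.hstack([cv2.resize(a[100:300,190:390],(400,400)),cv2.resize(b[140:340,190:390],(400,400))]))
E
```

```text
t: 20.25
tool_pos: [0.5006, 0.308, 0.2871]
orientation: [-3.124, 0.283, -0.011]
force: [1.3, 0.0, 0.1]
opening: 0.075
20.3 T [0.5001 0.3077 0.2849] yaw -0.1807 gate mm [-129.4  577.3] op 0.0745 F [-0.5  0.6  0.2] M [0.01 0.02 0.03]
wrist tower_rag_centre 0.95 [0.5023 0.3081 0.107 ]
wrist plinth_top 0.57 [0.5001 0.3057 0.0144]
wrist flux_centre 0.95 [0.5897 0.3217 0.056 ]
side tower_rag_centre 0.64 [0.4973 0.3131 0.1056]
side tower_bw_centre 0.66 [ 0.581  -0.221   0.0989]
side alcohol_centre 0.86 [0.4377 0.0266 0.0674]
side alcohol_centre 0.74 [0.59   0.3246 0.051 ]
side mug_centre 0.95 [0.3993 0.1308 0.0454]
side flux_centre 0.74 [0.5917 0.3215 0.0544]
top tower_bw_centre 0.66 [ 0.5787 -0.225   0.1003]
top alcohol_centre 0.54 [0.4366 0.0223 0.0714]
top alcohol_centre 0.26 [0.4969 0.3043 0.1087]
```

View pics/m14.png

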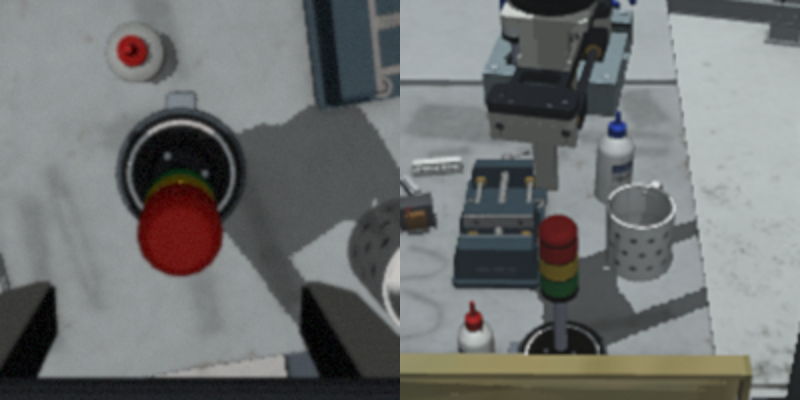

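The tower stands upright in the middle of the ring, the gripper is clear above it, and the neighbouring items haven't moved.

```bash
python3 -c "
from plant import robot
print(robot.close_job(), robot.read_state()['t'])"
```

```text
the job is handed in; nothing more can be done
the job is handed in; nothing more can be done
```

The red-yellow-green tower is out of the gate and standing in the white ring on the plinth, and I handed the job in after about 20 s. No verdict was reported.

- **Route:** I gripped the tower by its upper lamp column and lifted it 14 mm. I took it through the zigzag slot without any noticeable contact force. I then carried it past the bottle and mug, partly over the vice, with its foot about 72 mm above the bench by calculation.
- **Set-down:** I lowered it until the plinth took its weight, released it and moved straight up. The wrist force read about zero afterwards, so the arm was touching nothing.
- **Position:** The wrist camera put the tower's point within about 4 mm of the plinth centre, at a height matching a foot flat on the plinth. The wrist and side pictures show it upright.
- **Other items:** The blue and white tower, the mug and both bottles measured within about 5 mm of their starting places, which is camera error.
- **Disagreements:**
  - The side camera put the tower about 7–8 mm off centre, against about 4 mm from the wrist camera. Both are inside the 14 mm limit.
  - The last top-camera check did not find the mug, but the side camera did.
  - The top and side cameras each also gave a false bottle reading.

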